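Square up the heat-spreader plates in the corner jig

ROBOT

A 6-joint arm with a two-finger parallel gripper is mounted at the origin on the work surface. World frame = base frame: x ahead of the robot, y to its left, z up, the work surface at z = 0. Lengths are in m, angles in degrees, forces in N, time in s.
With the tool pointing down it reaches from about 0.35 to 0.875 m from the base axis. Payload 4.2 kg.
Tool frame: the origin (TCP) lies midway between the tips of the shut fingers; the grasp point (between the pads) lies 19 mm behind it; y points along the fingers, z is the direction in which the jaws open and shut, and the axes are right-handed (so a half turn about y gives the same grasp; the last joint's range is limited). The gripper opens to 87 mm and grips with 3 to 60 N. Pads are 19 mm wide; open, the fingers measure 117 mm over their backs; the gripper's body (75 mm by 190 mm) begins 51 mm behind the grasp point.
Start: joints at [88.098, 22.042, 0.453, 0, -68.411, -14.817], TCP at [0.18, 0.599, 0.223] pointing down, gripper open.
Joint ranges: [-179.83, 179.83], [-69.29, 118.12], [-61.27, 80.66], [-181.25, 117.63], [-171.15, -9.14], [-177.46, 177.46]. Speed limits (degrees/s): [159.86, 159.86, 180, 180, 180, 180].

INTERFACE

Orientations are given as [roll, pitch, yaw] about the fixed x, y, z axes, in that order (R = Rz(yaw) Ry(pitch) Rx(roll)).
In Python, from workcell import env gives the robot as it stands. The module is installed in compiled form; this text tells all that it offers. Calls block until the motion is done:
- env.goto(position, orientation): joint-space move of the TCP to a pose.
- env.move_straight(position, rotation=None, rate=0.15, force_limit=None): straight line of the TCP; rotation=None keeps the orientation; rate is the mean speed in m/s. With force_limit (N) it stops when the force on the tool has changed by that much, and returns True; else False.
- env.set_joints(angles): joint-space move.
- env.gripper_to(opening, grasp_force=None): opening from 0.0 (shut) to 1.0 (fully open); grasp_force is the grip in N (None keeps the last); returns when the fingers have stopped.
- env.dwell(seconds).
- env.inverse_kinematics(position, orientation): joint angles nearest the present ones, or None.
- env.read_state(): the state.
- env.grab_frame(name): name is "scene" or "side" or "wrist"; returns a dict with "image" (384x512x3 uint8, blue, green, red), "fx", "fy", "cx", "cy" (pixels), "D" ([k1, k2, p1, p2, k3] as OpenCV has them; the pictures are not rectified), "position" and "orientation" of the camera in the world. Camera axes: x right, y up, looking along -z (the intrinsics and any distortion apply to the point x, -y, -z); pixel columns grow to the right and rows downward; lengths in m; the calibration is good to about 2 mm. A picture is of the moment at which its call begins. There is no depth.
A pose or a line that the arm cannot do raises env.Unreachable and nothing moves.
- env.close_job(): hands the job in, once; it reports no verdict.
Trained networks look in a picture, given as the dict that the camera call returned (one of the last four; its "shot" number tells which), for a name from the list of things; names that differ only in an ending like _2 or _b are one class to them, and where a whole thing is asked for, a point or a joint stands for the part that bears it (a point fixed in the world has none). Each returns a list of dicts, best first, with "score" (0 to 1); they miss things now and then, are a little off and sometimes report something else, mostly with a low value. They report only what shows in the picture. A call takes as long as a camera call. They do not tell look-alikes from the thing itself.
- env.search_frame(picture, thing): "xyz" ([x, y, z] in m, in world coordinates, good to about 4 mm: the middle of the surface that is visible of it).
- env.trace(picture, thing): "mask" (384x512 bool, what is visible of it).
The state is a dict: "clock": time; "joint_positions": joint angles; "qvel": joint speeds; "joint_torque": joint torques, N m; "position": TCP position; "tool_rot": TCP orientation; "force": force on the tool from outside, world axes, zero at the start; "wrist_torque": the same for the moment, N m; "opening": opening from 0.0 (shut) to 1.0 (fully open).
Only numpy, scipy, OpenCV 4.12 (cv2) and the standard library are available. Lean on these libraries where they do the work, as an engineer would, in place of code of your own. Each camera call takes 0.05 s, during which the arm holds its last target.

TASK

Stack the three bare aluminium plates in the corner jig, ready for drilling: the largest at the bottom, then the middle one, then the smallest on top, each with its long side along the jig's longer fence and pushed up flush against both red fences. Leave the black plate, the copper plate and everything else on the bench where they are.

Things in the scene. Friction and masses are not known exactly. Their poses are not given: they have to be found in the camera images.
- plate_large_mid (a point): Bare silver aluminium heat-spreader plate, the largest of three, a flat slab 64 x 100 mm and 10 mm thick, with small drilled holes drawn in its top, lying flat on the bench. The point is its centre, half-way up (5 mm above its underside); x runs along its 64 mm side, y along its 100 mm side, z up. About 170 g.
- plate_medium_mid (a point): Bare silver aluminium heat-spreader plate, the middle one of three, a flat slab 54 x 84 mm and 10 mm thick, with small drilled holes drawn in its top, lying flat on the bench. The point is its centre, half-way up (5 mm above its underside); x runs along its 54 mm side, y along its 84 mm side, z up. About 120 g.
- plate_small_mid (a point): Bare silver aluminium heat-spreader plate, the smallest of three, a flat slab 44 x 68 mm and 10 mm thick, with small drilled holes drawn in its top, lying flat on the bench. The point is its centre, half-way up (5 mm above its underside); x runs along its 44 mm side, y along its 68 mm side, z up. About 80 g.
- jig_corner (a point): Inside corner of the jig's two red fences, on the top face of its base board (10 mm above the bench). Its x points square into the long fence, y square into the short fence, z up; plates belong at negative x and y. The long fence's inner face is x = 0, running 120 mm along -y; the short fence's is y = 0, running 77 mm along -x. Fences: 12 mm thick, 34 mm high above the base board.
- jig: Corner jig fixed to the bench: plywood base board 135 mm (x) by 150 mm (y), 10 mm thick, with two red fences in an L along its +x and +y sides. Origin at the centre of its underside; the inside corner of the fences lies 52 mm along x and 60 mm along y from it, axes parallel.
- black_plate_mid (a point): Black anodised heat-spreader plate, a flat slab 54 x 84 mm and 10 mm thick, with small drilled holes drawn in its top, lying flat on the bench. The point is its centre, half-way up (5 mm above its underside); x runs along its 54 mm side, y along its 84 mm side, z up. To be left alone.
- copper_plate_mid (a point): Copper-coloured heat-spreader plate, a flat slab 44 x 68 mm and 10 mm thick, with small drilled holes drawn in its top, lying flat on the bench. The point is its centre, half-way up (5 mm above its underside); x runs along its 44 mm side, y along its 68 mm side, z up. To be left alone.
- parts_tray: Blue open parts tray, 130 x 150 mm and 35 mm high, with small capacitors in it. Origin at the centre of its underside. A bystander.
- capacitor: Large dark blue can capacitor standing upright, 40 mm in diameter and 48 mm high. Origin at the centre of its underside. A bystander.
- meter: Grey hand-held multimeter lying on its back beyond the plates, 170 x 80 mm and about 41 mm high at its knob. Origin at the centre of its underside, x along its 170 mm length. A bystander.
Mind the look-alikes: they are no part of the job. Leave any blue look-alike of the part that bears plate_medium_mid alone. Leave any turquoise look-alike of the part that bears plate_small_mid alone.

How it is judged (in metres and radians):
On the way, in this order (a step that is already met when the one before it is completed fails the run):
1. the large plate lies flat in the jig, on its base board (x of plate_large_mid in the frame of jig_corner between -0.082 and -0.022 m and y of plate_large_mid in the frame of jig_corner between -0.1 and -0.04 m and z of plate_large_mid in the frame of jig_corner between 0.002 and 0.008 m and angle between plate_large_mid's own z axis and vertical below 0.08 rad), for 0.2 s.
2. the medium plate lies flat in the jig, on the plate before it (x of plate_medium_mid in the frame of jig_corner between -0.077 and -0.017 m and y of plate_medium_mid in the frame of jig_corner between -0.092 and -0.032 m and z of plate_medium_mid in the frame of jig_corner between 0.012 and 0.018 m and angle between plate_medium_mid's own z axis and vertical below 0.08 rad), for 0.2 s.
3. the small plate lies flat in the jig, on the plate before it (x of plate_small_mid in the frame of jig_corner between -0.072 and -0.012 m and y of plate_small_mid in the frame of jig_corner between -0.084 and -0.024 m and z of plate_small_mid in the frame of jig_corner between 0.022 and 0.028 m and angle between plate_small_mid's own z axis and vertical below 0.08 rad), for 0.2 s.
At the end, for the whole second after the job is handed in: Aluminium plates lie flat in the jig, large, medium, small upwards (heights within 3 mm), each within 4 mm of touching both fences and 4 degrees of square, long side along the longer fence, released, at rest; the other plates, tray, capacitor and meter moved no more than 15 mm (x of plate_large_mid in the frame of jig_corner between -0.036 and -0.028 m and y of plate_large_mid in the frame of jig_corner between -0.054 and -0.046 m and z of plate_large_mid in the frame of jig_corner between 0.002 and 0.008 m and angle between each of plate_large_mid, plate_medium_mid, plate_small_mid's own z axis and vertical below 0.08 rad and angle between the x axis of each of plate_large_mid, plate_medium_mid, plate_small_mid and the x axis of jig_corner, either way round below 0.07 rad and linear speed of each of plate_large, plate_medium, plate_small below 0.01 m/s and x of plate_medium_mid in the frame of jig_corner between -0.031 and -0.023 m and y of plate_medium_mid in the frame of jig_corner between -0.046 and -0.038 m and z of plate_medium_mid in the frame of jig_corner between 0.012 and 0.018 m and x of plate_small_mid in the frame of jig_corner between -0.026 and -0.018 m and y of plate_small_mid in the frame of jig_corner between -0.038 and -0.03 m and z of plate_small_mid in the frame of jig_corner between 0.022 and 0.028 m).
It fails at once if the black plate is moved more than 15 mm (distance of black_plate_mid from where it was at the start of the episode above 0.015 m).
It fails at once if the copper plate is moved more than 15 mm (distance of copper_plate_mid from where it was at the start of the episode above 0.015 m).
It fails at once if the parts tray is moved more than 15 mm (distance of parts_tray from where it was at the start of the episode above 0.015 m).
It fails at once if the capacitor is moved more than 15 mm (distance of capacitor from where it was at the start of the episode above 0.015 m).
It fails at once if the meter is moved more than 15 mm (distance of meter from where it was at the start of the episode above 0.015 m).
It also fails if it takes over 102 s, if anything falls off the work surface, if the arm or the gripper's body presses on something with over 40 N, if the wrist force passes 120 N, or if a joint passes its speed limit or range.

## Working session

There is one attempt and no reset: what is moved stays moved. The work goes in short steps, each a Python script; the robot and the scene stay as the last script left them, time stands still between calls to the robot, and variables do not carry over. Pictures are saved under pics/ and viewed, and the job is handed in when it is done.

```bash
mkdir -p pics; python3 - <<'E'
from workcell import env
import cv2,numpy as np
s=env.read_state();print({k:np.round(v,3).tolist() for k,v in s.items()})
for n in ["scene","side","wrist"]:
    f=env.grab_frame(n);cv2.imwrite(f"pics/{n}0.png",f["image"]);print(n,{k:v for k,v in f.items() if k!="image"})
E
```

```text
{'clock': 0.0, 'joint_positions': [88.097, 22.092, 0.38, -0.028, -68.411, -14.816], 'qvel': [-0.072, -0.011, -0.113, -0.086, -0.016, -0.058], 'joint_torque': [0.001, -39.066, 18.74, 4.22, 0.011, -0.0], 'position': [0.18, 0.598, 0.221], 'tool_rot': [-89.874, 0.006, 163.271], 'force': [0.164, -0.043, -0.237], 'wrist_torque': [0.003, 0.046, -0.006], 'opening': 0.999}
scene {'fx': 499.5278736716363, 'fy': 499.5278736716363, 'cx': 249.50954748451298, 'cy': 188.49110729838353, 'D': array([0.01915857, 0.        , 0.        , 0.        , 0.        ]), 'position': array([1.27739176, 0.31375694, 1.11823372]), 'orientation': array([ 34.87249443,   0.7587396 , 112.42303452]), 'shot': 1}
side {'fx': 404.7955008255909, 'fy': 404.7955008255909, 'cx': 254.15895084642864, 'cy': 191.19422534222005, 'D': array([-0.13647161,  0.        ,  0.        ,  0.        ,  0.        ]), 'position': array([ 0.29281922, -0.74480899,  0.56780517]), 'orientation': array([ 56.39065546,   0.77233385, -21.44011216]), 'shot': 2}
wrist {'fx': 280.2078446393191, 'fy': 280.2078446393191, 'cx': 252.27495434345528, 'cy': 192.9908848470315, 'D': array([-0.03748478,  0.        ,  0.        ,  0.        ,  0.        ]), 'position': array([0.24598487, 0.58020319, 0.38374051]), 'orientation': array([-1.47116874e+01, -8.35378234e-02, -1.06624544e+02]), 'shot': 3}
```

View pics/scene0.png

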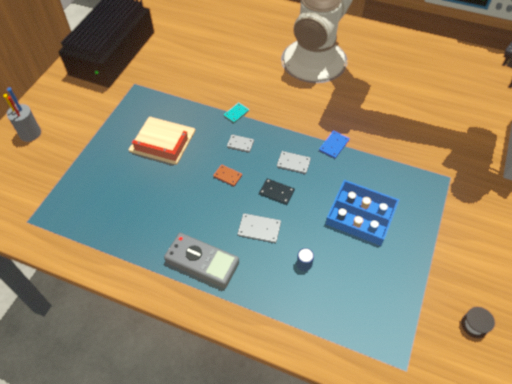

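View pics/side0.png

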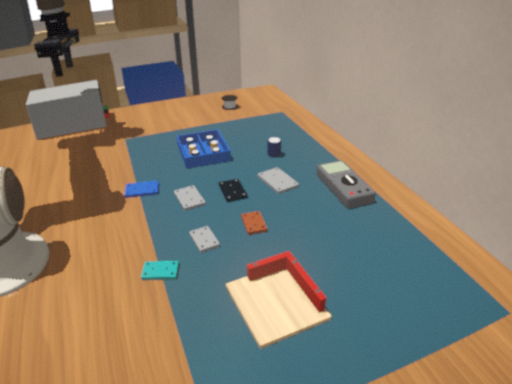

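View pics/wrist0.png

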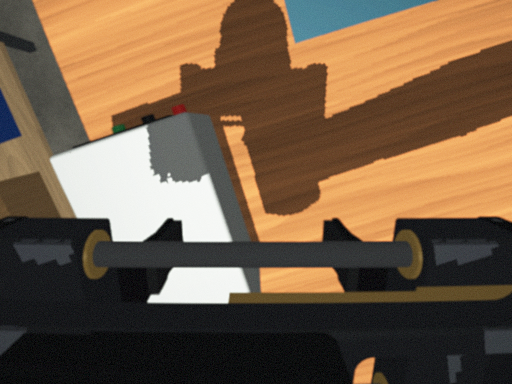

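Silver plates in scene view: small (240,143), medium (293,161), large (260,228). The jig is at (163,140), with its fences on the side away from the robot. Look-alikes are turquoise (236,113) and blue (334,145). Next I'll fit the poses.

```bash
cat > h.py <<'E'
import numpy as np,cv2
from scipy.spatial.transform import Rotation as Ro
from scipy.optimize import least_squares
def camR(f): return Ro.from_euler('xyz',f["orientation"],degrees=True).as_matrix()
def K(f): return np.array([[f["fx"],0,f["cx"]],[0,f["fy"],f["cy"]],[0,0,1.]])
def proj(f,P):
    p=(np.atleast_2d(P)-f["position"])@camR(f)*[1,-1,-1]
    return cv2.projectPoints(p.reshape(-1,1,3),np.zeros(3),np.zeros(3),K(f),np.array(f["D"]))[0].reshape(-1,2)
def unproj(f,uv,z):
    n=cv2.undistortPoints(np.float64(uv).reshape(-1,1,2),K(f),np.array(f["D"])).reshape(-1,2)
    d=np.c_[n[:,0],-n[:,1],-np.ones(len(n))]@camR(f).T
    return f["position"]+d*((z-f["position"][2])/d[:,2])[:,None]
def rect(x,y,a,w,l,z):
    c=np.array([[-w,-l],[w,-l],[w,l],[-w,l]])/2
    R=np.array([[np.cos(a),-np.sin(a)],[np.sin(a),np.cos(a)]])
    return np.c_[c@R.T+[x,y],np.full(4,z)]
def silver(f): # rough mask of bare alu
    hsv=cv2.cvtColor(f["image"],cv2.COLOR_BGR2HSV)
    return ((hsv[...,1]<45)&(hsv[...,2]>140)).astype(np.uint8)
E
python3 - <<'E'
from workcell import env
from h import *
import pickle
F={}
for n in ["scene","side"]:
    f=F[n]=env.grab_frame(n)
    for t in ["plate_large_mid","plate_medium_mid","plate_small_mid","jig","black_plate_mid","copper_plate_mid","parts_tray","capacitor","meter"]:
        r=env.trace(f,t); s=env.search_frame(f,t)
        f[t]=r
        print(n,t)
        for q in r[:3]:
            m=q["mask"];ys,xs=np.nonzero(m)
            print("   tr",round(q["score"],2),m.sum(),xs.mean().round(),ys.mean().round(),f["image"][m].mean(0).round())
        for q in s[:3]: print("   se",round(q["score"],2),np.round(q["xyz"],3))
pickle.dump(F,open("F.pkl","wb"))
print(env.read_state()["clock"])
E
```

```text
scene plate_large_mid
   tr 0.91 902 259.0 228.0 [206. 211. 206.]
   se 0.94 [0.676 0.075 0.012]
scene plate_medium_mid
   tr 0.89 470 334.0 144.0 [220. 137.  78.]
   se 0.97 [0.334 0.17  0.011]
scene plate_small_mid
   tr 0.88 315 240.0 143.0 [188. 192. 188.]
   tr 0.71 354 305.0 259.0 [175. 163. 150.]
   tr 0.51 247 236.0 113.0 [192. 202.  48.]
   se 0.7 [ 0.431 -0.083  0.012]
   se 0.5 [ 0.324 -0.14   0.011]
scene jig
   tr 0.2 483 277.0 191.0 [80. 79. 69.]
   se 0.76 [ 0.506 -0.293  0.011]
scene black_plate_mid
   tr 0.67 552 277.0 191.0 [82. 80. 68.]
   se 0.58 [0.549 0.08  0.01 ]
   se 0.24 [ 0.822 -0.016  0.032]
scene copper_plate_mid
   se 0.9 [ 0.551 -0.067  0.01 ]
scene parts_tray
   tr 0.73 2904 362.0 212.0 [178. 129.  86.]
   se 0.81 [0.536 0.308 0.015]
scene capacitor
   tr 0.91 265 305.0 259.0 [181. 170. 161.]
   se 0.83 [0.732 0.213 0.048]
scene meter
   tr 0.95 2387 202.0 260.0 [154. 163. 158.]
   se 0.8 [ 0.818 -0.02   0.034]
side plate_large_mid
   tr 0.84 557 279.0 181.0 [168. 170. 170.]
   se 0.81 [0.666 0.062 0.01 ]
side plate_medium_mid
   tr 0.97 429 141.0 189.
[... 233 characters left out ...]
9 160.0 271.0 [166. 173.  65.]
   se 0.91 [ 0.425 -0.09   0.004]
   se 0.81 [ 0.322 -0.147  0.007]
side jig
   tr 0.87 6086 278.0 299.0 [142. 178. 223.]
   se 0.81 [ 0.501 -0.303  0.009]
side black_plate_mid
   tr 0.91 456 233.0 190.0 [55. 50. 42.]
   se 0.8 [0.54  0.062 0.008]
side copper_plate_mid
   se 0.73 [ 0.545 -0.082  0.009]
side parts_tray
   tr 0.6 1641 203.0 149.0 [140.  96.  73.]
   tr 0.45 1708 345.0 184.0 [114. 120. 122.]
   se 0.75 [0.529 0.297 0.023]
side capacitor
   tr 0.71 251 274.0 147.0 [105.  88.  84.]
   tr 0.64 6125 278.0 299.0 [142. 178. 222.]
   se 0.59 [0.714 0.195 0.031]
side meter
   tr 0.56 1700 345.0 184.0 [114. 119. 121.]
   se 0.84 [ 0.801 -0.051  0.03 ]
2.05
```

```bash
cat > fit.py <<'E'
from h import *
import pickle
from scipy.optimize import minimize
S=4
def box(x0,x1,y0,y1,z0,z1): return np.array([[x,y,z] for x in(x0,x1) for y in(y0,y1) for z in(z0,z1)],float)
def tr(P,x,y,a):
    R=np.array([[np.cos(a),-np.sin(a)],[np.sin(a),np.cos(a)]]); Q=P.copy();Q[:,:2]=P[:,:2]@R.T+[x,y];return Q
def rend(f,boxes,p,roi):
    x0,y0,x1,y1=roi
    im=np.zeros(((y1-y0)*S,(x1-x0)*S),np.uint8)
    for b in boxes:
        h=cv2.convexHull(((proj(f,tr(b,*p))-[x0-.5,y0-.5])*S*16).astype(np.int32).reshape(-1,1,2))
        cv2.fillConvexPoly(im,h,255,shift=4)
    return cv2.resize(im,(x1-x0,y1-y0),interpolation=cv2.INTER_AREA)/255.
def fit(views,boxes,p0):
    def cost(q):
        c=0
        for f,m in views:
            ys,xs=np.nonzero(m);roi=(max(xs.min()-15,0),max(ys.min()-15,0),min(xs.max()+16,512),min(ys.max()+16,384))
            r=rend(f,boxes,(q[0],q[1],q[2]/10),roi);mm=m[roi[1]:roi[3],roi[0]:roi[2]]
            c+=1-np.minimum(r,mm).sum()/np.maximum(r,mm).sum()
        return c/len(views)
    best=None
    for a in p0[2]:
        s0=np.array([p0[0],p0[1],a*10])
        r=minimize(cost,s0,method="Nelder-Mead",options=dict(initial_simplex=np.vstack([s0,s0+[.01,0,0],s0+[0,.01,0],s0+[0,0,2]]),maxiter=150))
        if best is None or r.fun<best.fun: best=r
    return best.x[0],best.x[1],best.x[2]/10,best.fun
E
cat > a.py <<'E'
from fit import *
F=pickle.load(open("F.pkl","rb"))
def comp(mask,uv):
    n,l=cv2.connectedComponents(mask.astype(np.uint8));r=l[int(uv[1])-4:int(uv[1])+5,int(uv[0])-4:int(uv[0])+5].ravel();r=r[r>0]
    m=(l==np.bincount(r).argmax()).astype(np.uint8)
    return cv2.morphologyEx(m,cv2.MORPH_CLOSE,np.ones((5,5)))
res={}
A=np.deg2rad([-60,-30,0,30,60,90])
hs={n:cv2.cvtColor(F[n]["image"],cv2.COLOR_BGR2HSV) for n in F}
for name,w,l,sc,sd,g in [("large",64,100,(260,228),(279,181),(.67,.068)),("medium",54,84,(293,161),(189,198),(.433,.072)),("small",44,68,(240,143),(204,239),(.428,-.087))]:
    b=[box(-w/2e3,w/2e3,-l/2e3,l/2e3,0,.01)]
    ms={n:comp((hs[n][...,1]<60)&(hs[n][...,2]>110),c) for n,c in(("scene",sc),("side",sd))}
    for vs in (["scene"],["side"],["scene","side"]):
        r=fit([(F[n],ms[n]) for n in vs],b,(*g,A));print(name,vs,np.round(r[:2],4),np.rad2deg(r[2]).round(1),round(r[3],3),[int(ms[n].sum()) for n in vs])
    res[name]=r
fb=[box(.052,.064,-.060,.072,.01,.044),box(-.025,.064,.060,.072,.01,.044)]
rm={}
for n,c in(("scene",(175,143)),("side",(300,275))):
    h=hs[n];red=((h[...,0]<8)|(h[...,0]>172))&(h[...,1]>150)
    k,lab,st,ce=cv2.connectedComponentsWithStats(red.astype(np.uint8));i=min(range(1,k),key=lambda i:np.hypot(*(ce[i]-c))-st[i,4]/10)
    rm[n]=(lab==i).astype(np.uint8);print(n,st[i],ce[i])
for vs in (["scene"],["side"],["scene","side"]):
    r=fit([(F[n],rm[n]) for n in vs],fb,(.505,-.298,np.deg2rad(np.arange(-180,180,30))));print("jig",vs,np.round(r[:2],4),np.rad2deg(r[2]).round(1),round(r[3],3))
res["jig"]=r
pickle.dump(res,open("res.pkl","wb"))
for n in F:
    im=cv2.resize(F[n]["image"],None,fx=3,fy=3,interpolation=cv2.INTER_CUBIC)
    def dr(P,c):
        cv2.polylines(im,[((proj(F[n],P)+.5)*3).astype(np.int32).reshape(-1,1,2)],True,c,1)
    for k,w,l in(("large",64,100),("medium",54,84),("small",44,68)): dr(rect(*res[k][:3],w/1e3,l/1e3,.01),(0,0,255))
    j=res["jig"][:3]
    for b in fb: dr(tr(b,*j)[[1,3,7,5]],(255,0,0))
    dr(tr(box(-.0675,.0675,-.075,.075,0,.01),*j)[[1,3,7,5]],(0,255,0))
    crop=im[240:240+600,330:330+800] if n=="scene" else im[450:1050,380:1180]
    cv2.imwrite(f"pics/fit_{n}.png",crop)
E
python3 a.py
```

```text
large ['scene'] [0.6692 0.0732] 9.5 0.042 [965]
large ['side'] [0.6721 0.0796] 9.6 0.067 [628]
large ['scene', 'side'] [0.6703 0.0744] 10.4 0.088 [965, 628]
medium ['scene'] [0.4344 0.0835] 5.6 0.052 [554]
medium ['side'] [0.4366 0.0885] 6.2 0.083 [507]
medium ['scene', 'side'] [0.4357 0.085 ] 5.5 0.096 [554, 507]
small ['scene'] [ 0.4262 -0.0836] 5.9 0.065 [361]
small ['side'] [ 0.428  -0.0776] 5.8 0.087 [509]
small ['scene', 'side'] [ 0.4277 -0.0824] 6.6 0.107 [361, 509]
scene [133 132  53  27 361] [161.15235457 147.28808864]
side [ 248  252   77   59 1310] [288.15496183 275.04427481]
jig ['scene'] [ 0.4996 -0.301 ] 3.2 0.479
jig ['side'] [ 0.5017 -0.2977] 1.2 0.183
jig ['scene', 'side'] [ 0.5012 -0.2977] 1.4 0.332
```

View pics/fit_scene.png

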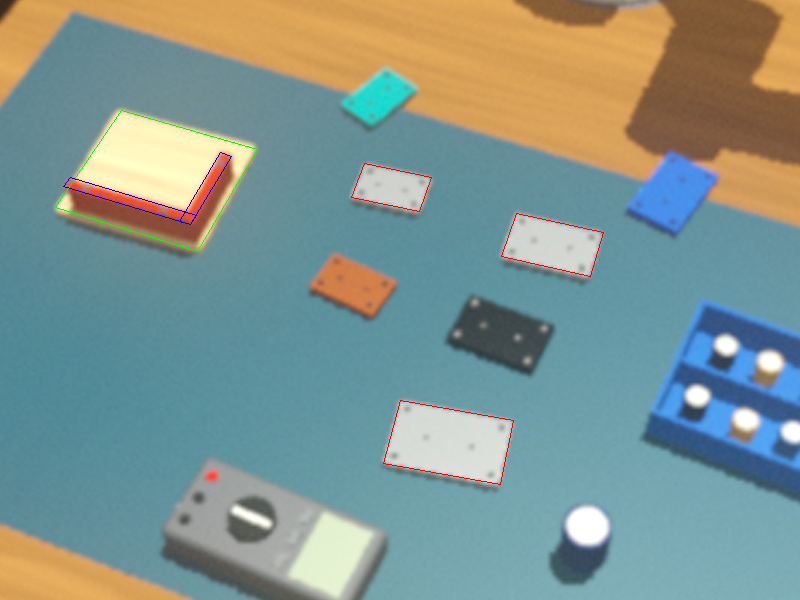

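View pics/fit_side.png

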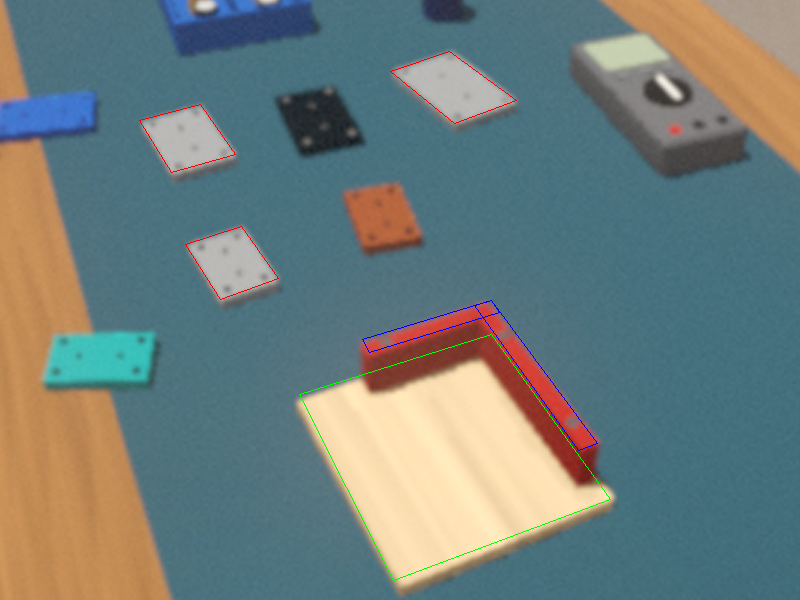

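```bash
cat > b.py <<'E'
from fit import *
F=pickle.load(open("F.pkl","rb"));res=pickle.load(open("res.pkl","rb"))
fb=[box(.052,.064,-.060,.072,.01,.044),box(-.025,.064,.060,.072,.01,.044)]
full=fb+[box(-.0675,.0675,-.075,.075,0,.01)]
V={}
for n,(x,y) in(("scene",(163,140)),("side",(278,299))):
    im=F[n]["image"].astype(int); m=((im[...,2]>im[...,0]+12)).astype(np.uint8)
    k,lab=cv2.connectedComponents(m);i=lab[y,x];M=(lab==i).astype(np.uint8);M=cv2.morphologyEx(M,cv2.MORPH_CLOSE,np.ones((3,3)));V[n]=M;print(n,M.sum())
    red=(im[...,2]>2.2*im[...,1])&(M>0); V[n+"r"]=red.astype(np.uint8);print(red.sum())
    cv2.imwrite(f"pics/m_{n}.png",np.hstack([M*255,V[n+"r"]*255]))
p0=(.501,-.298,[np.deg2rad(2),np.deg2rad(8)])
for vs in (["scene"],["side"],["scene","side"]):
    r=fit([(F[n],V[n]) for n in vs],full,p0);print("full",vs,np.round(r[:2],4),np.rad2deg(r[2]).round(2),round(r[3],3))
    q=fit([(F[n],V[n+"r"]) for n in vs],fb,p0);print("fence",vs,np.round(q[:2],4),np.rad2deg(q[2]).round(2),round(q[3],3))
res["jig"]=r
pickle.dump(res,open("res.pkl","wb"))
E
python3 b.py
```

```text
scene 2081
182
side 6256
1136
full ['scene'] [ 0.4999 -0.3001] 3.3 0.041
fence ['scene'] [ 0.4921 -0.3045] -7.42 0.733
full ['side'] [ 0.5011 -0.2992] 3.2 0.017
fence ['side'] [ 0.5027 -0.2959] 1.34 0.29
full ['scene', 'side'] [ 0.501  -0.2997] 3.15 0.031
fence ['scene', 'side'] [ 0.502  -0.2964] 1.04 0.514
```

```bash
cat > r.py <<'E'
from workcell import env
from h import *
import pickle
res=pickle.load(open("res.pkl","rb"))
JA=np.deg2rad(3.2); jx=np.array([np.cos(JA),np.sin(JA)]); jy=np.array([-np.sin(JA),np.cos(JA)])
C=np.array([.5006,-.2996])+.052*jx+.060*jy
def J(x,y,z): return [*(C+x*jx+y*jy),z]        # jig-corner xy, world z
def injig(p): d=np.array(p)[:2]-C; return np.array([d@jx,d@jy])
def rot(az,flip=0): # jaw direction azimuth deg
    y=az-90+180*flip; y=(y+180)%360-180
    return [-90,0,y]
def st(t=""):
    s=env.read_state();print(t,"t=%.1f"%s["clock"],"pos",np.round(s["position"],4),"jig",np.round(injig(s["position"]),4),"F",np.round(s["force"],1),"op %.3f"%s["opening"],"rot",np.round(s["tool_rot"],1));return s
def snap(n,fn):
    f=env.grab_frame(n);cv2.imwrite("pics/"+fn,f["image"]);return f
E
python3 - <<'E'
from r import *
print(C)
for k in("large","medium","small"):
    x,y,a,_=res[k]
    for fl in(0,1):
        q=env.inverse_kinematics([x,y,.003],rot(np.rad2deg(a),fl));print(k,fl,None if q is None else np.round(q))
for az in(3.2,93.2):
    for fl in(0,1):
        for p in(J(-.06,-.06,.013),J(-.13,-.05,.013),J(-.02,-.13,.013)):
            q=env.inverse_kinematics(p,rot(az,fl));print(az,fl,None if q is None else np.round(q))
E
```

```text
[ 0.54916963 -0.23679084]
large 0 [ 20.  39.  -5.   0. -46. 170.]
large 1 [ 20.  39.  -5.   0. -46. -10.]
medium 0 [ 32.  23. -40.   0. -28. 153.]
medium 1 [ 32.  23. -40.   0. -28. -27.]
small 0 [ 11.  22. -41.  -0. -27. 176.]
small 1 [ 11.  22. -41.   0. -27.  -4.]
3.2 0 [ -15.   31.  -20.   -0.  -39. -162.]
3.2 0 [ -17.   26.  -29.   -0.  -34. -160.]
3.2 0 [ -20.   36.   -9.   -0.  -45. -157.]
3.2 1 [-15.  31. -20.   0. -39.  18.]
3.2 1 [-17.  26. -29.   0. -34.  20.]
3.2 1 [-20.  36.  -9.   0. -45.  23.]
93.2 0 [-15.  31. -20.  -0. -39. -72.]
93.2 0 [-17.  26. -29.  -0. -34. -70.]
93.2 0 [-20.  36.  -9.  -0. -45. -67.]
93.2 1 [-15.  31. -20.   0. -39. 108.]
93.2 1 [-17.  26. -29.   0. -34. 110.]
93.2 1 [-20.  36.  -9.   0. -45. 113.]
```

```bash
cat > pick.py <<'E'
from r import *
import sys
def above(k,z=.15):
    x,y,a,_=res[k]; env.goto([x,y,z],rot(np.rad2deg(a),1))
def pick(k,force=35):
    x,y,a,_=res[k]
    hit=env.move_straight([x,y,.003],rate=.12,force_limit=20);st("down hit=%s"%hit)
    env.gripper_to(0.3,force);st("grip")
    env.move_straight([x,y,.11],rate=.2);st("up")
E
python3 - <<'E'
from pick import *
above("large");st();f=snap("wrist","w1.png")
x,y,a,_=res["large"]
print(proj(f,rect(x,y,a,.064,.1,.01)).round())
E
```

```text
t=4.6 pos [0.6703 0.0755 0.1502] jig [0.1383 0.305 ] F [-0.9 -0.3 -0.8] op 1.004 rot [-90.   -0.  100.5]
[[283. 136.]
 [223. 135.]
 [225. 224.]
 [280. 224.]]
```

View pics/w1.png

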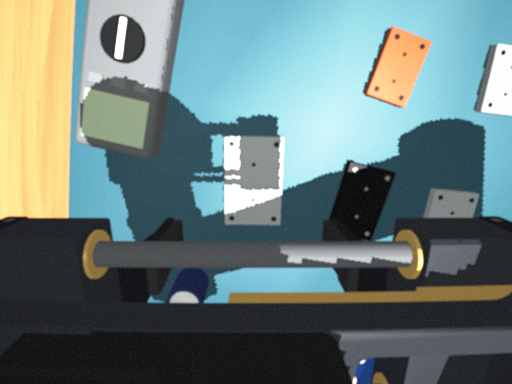

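The wrist view shows the large plate with corners at about (223,136)–(283,224), which matches the prediction to about 2 px. I'll pick it.

```bash
python3 - <<'E'
from pick import *
pick("large")
snap("side","s1.png")
E
```

```text
down hit=False t=6.0 pos [0.671  0.0746 0.004 ] jig [0.139  0.3041] F [ 0.7 -0.6 -0.4] op 1.000 rot [-90.1  -0.  100.4]
grip t=6.6 pos [0.6703 0.0744 0.0032] jig [0.1383 0.304 ] F [-1.6 -0.3  1.8] op 0.730 rot [-90.    0.  100.4]
up t=7.3 pos [0.669  0.0743 0.1083] jig [0.137  0.3039] F [-0.3  0.3 -2.8] op 0.730 rot [-89.8  -0.  100.4]
```

View pics/s1.png

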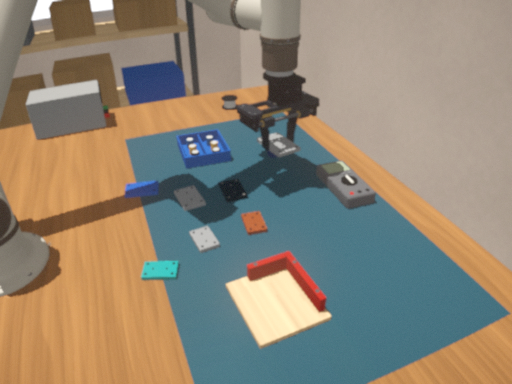

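```bash
cat > place.py <<'E'
from r import *
def place(w,l,zs,tilt=None,x=-.060,y0=None):
    # zs: world height of support surface
    if y0 is None: y0=-l/2-.012
    env.goto(J(x,y0,.11),rot(3.2,1)); 
    env.move_straight(J(x,y0,zs+.006),rate=.15);st("near")
    hit=env.move_straight(J(x,y0,zs+.0028),rate=.02,force_limit=6);s=st("set down %s"%hit)
    z=s["position"][2]
    hit=env.move_straight(J(x,-l/2+.006,z),rate=.03,force_limit=10);s=st("y push %s"%hit)
    y=injig(s["position"])[1]
    env.move_straight(J(x,y-.001,z),rate=.03)
    env.gripper_to(min(1,(w+.011)/.087));st("released")
    env.move_straight(J(x,y-.001,zs+.065),rate=.2)
def pushx(w,l,zs,x=-.060,op=.4,fl=15):
    xs=x-w/2-.024
    env.goto(J(xs,-l/2,zs+.065),rot(93.2,0));env.gripper_to(op)
    env.move_straight(J(xs,-l/2,zs+.003),rate=.15)
    hit=env.move_straight(J(-w+.002,-l/2,zs+.003),rate=.04,force_limit=fl);s=st("x push %s"%hit)
def backx(zs):
    p=injig(env.read_state()["position"])
    env.move_straight(J(p[0]-.01,p[1],zs+.003),rate=.05)
    env.move_straight(J(p[0]-.01,p[1],zs+.065),rate=.2)
E
python3 - <<'E'
from place import *
place(.064,.100,.010)
pushx(.064,.100,.010)
E
```

```text
near t=9.6 pos [ 0.4937 -0.3021  0.0166] jig [-0.059  -0.0621] F [-0.7 -0.2 -1.8] op 0.728 rot [-90.1   0.   93.3]
set down False t=9.9 pos [ 0.493  -0.3021  0.0132] jig [-0.0597 -0.0621] F [-0.1  0.3  0. ] op 0.726 rot [-90.1   0.   93.2]
y push True t=10.4 pos [ 0.4922 -0.2894  0.0132] jig [-0.0598 -0.0493] F [ 0.8 -4.4 -0.9] op 0.728 rot [-90.    0.1  93.3]
released t=11.2 pos [ 0.4921 -0.2904  0.0133] jig [-0.06   -0.0503] F [0.8 0.  0.4] op 0.863 rot [-89.9   0.   93.2]
x push True t=15.6 pos [ 0.4759 -0.2904  0.0121] jig [-0.0762 -0.0495] F [-0.4 -0.9 -0.5] op 0.398 rot [-89.8   0.6   3.2]
```

```bash
python3 - <<'E'
from place import *
p=injig(st()["position"])
hit=env.move_straight(J(p[0]+.006,p[1],.013),rate=.02,force_limit=15);st("again %s"%hit)
backx(.010);st()
p=injig(env.read_state()["position"])
f=snap("side","s2.png");cv2.imwrite("pics/s2.png",cv2.resize(f["image"][220:360,200:360],None,fx=4,fy=4,interpolation=cv2.INTER_CUBIC))
f=snap("wrist","w2.png")
E
```

```text
t=15.6 pos [ 0.4759 -0.2904  0.0121] jig [-0.0762 -0.0495] F [-0.4 -0.9 -0.5] op 0.398 rot [-89.8   0.6   3.2]
again False t=16.1 pos [ 0.4761 -0.29    0.0119] jig [-0.0759 -0.049 ] F [-9.9 -3.9  3.7] op 0.401 rot [-89.6   1.4   3.1]
 t=17.0 pos [ 0.4669 -0.2905  0.0758] jig [-0.0852 -0.049 ] F [-0.2 -0.5 -1.3] op 0.400 rot [-89.8   0.6   3.2]
```

View pics/s2.png

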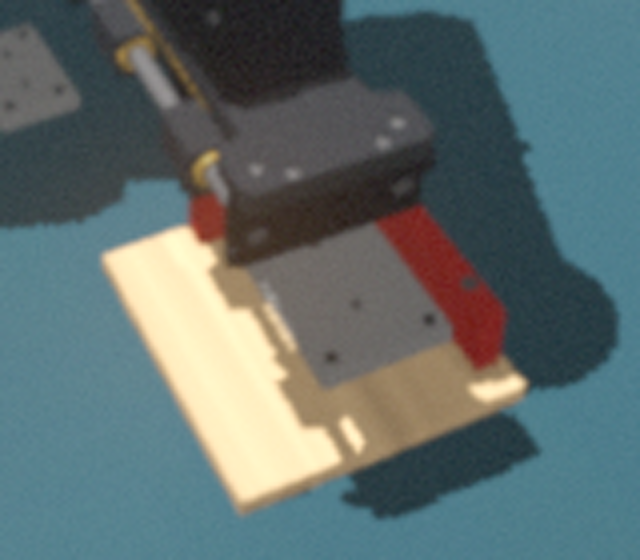

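View pics/w2.png

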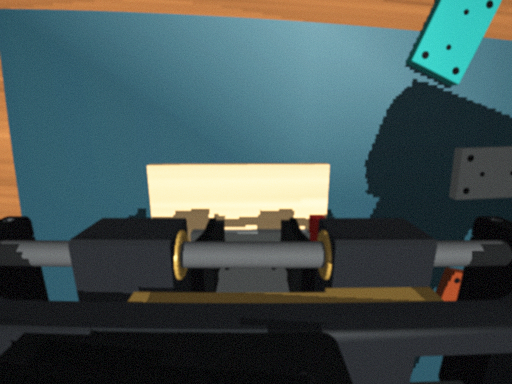

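```bash
python3 - <<'E'
from pick import *
env.gripper_to(1.0)
above("medium");st()
f=snap("side","s3.png");g=env.grab_frame("scene")
pickle.dump({"side":f,"scene":g},open("F2.pkl","wb"))
cv2.imwrite("pics/s3.png",np.hstack([cv2.resize(i["image"][a:a+100,b:b+100],None,fx=4,fy=4,interpolation=cv2.INTER_CUBIC) for i,a,b in((f,245,230),(g,95,110))]))
w=snap("wrist","w3.png")
x,y,a,_=res["medium"];print(proj(w,rect(x,y,a,.054,.084,.01)).round())
E
```

```text
t=19.7 pos [0.4358 0.0845 0.1498] jig [-0.0952  0.3271] F [ 0.  -0.6 -0.2] op 0.996 rot [-90.    0.   95.4]
[[278. 145.]
 [227. 145.]
 [229. 219.]
 [276. 219.]]
```

View pics/s3.png

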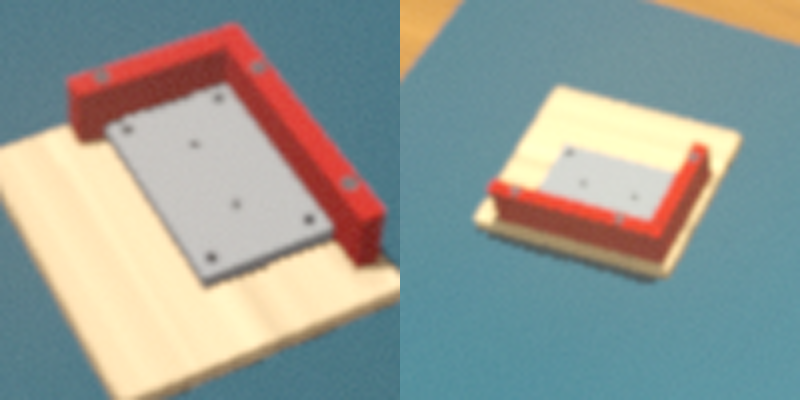

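View pics/w3.png

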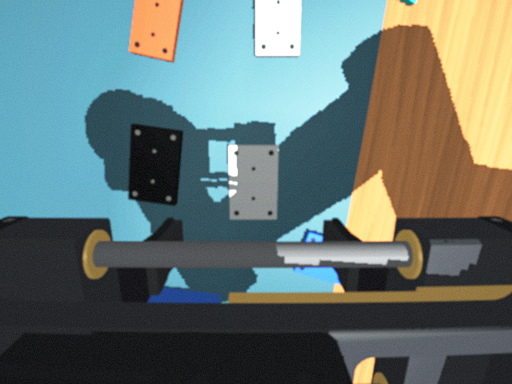

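```bash
sed -i 's/    env.move_straight(J(x,y-.001,z),rate=.03)\n//; s/y-\.001,z),rate=.03/y-.0003,z),rate=.03/; s/-w+.002,-l/-w-.0045,-l/' place.py; python3 - <<'E'
from pick import *
from fit import fit,box
F=pickle.load(open("F2.pkl","rb"))
f=F["side"];h=cv2.cvtColor(f["image"],cv2.COLOR_BGR2HSV)
m=((h[...,1]<60)&(h[...,2]>110)).astype(np.uint8);k,l=cv2.connectedComponents(m);m=(l==l[300,283]).astype(np.uint8);m=cv2.morphologyEx(m,cv2.MORPH_CLOSE,np.ones((5,5)))
print(m.sum(),l[300,283])
r=fit([(f,m)],[box(-.032,.032,-.05,.05,.01,.02)],(*J(-.032,-.05,0)[:2],[np.deg2rad(3)]))
print("large in jig",injig(r[:2]).round(4),np.rad2deg(r[2])-3.2,r[3])
pick("medium")
snap("side","s4.png")
E
```

```text
1611 104
large in jig [-0.031  -0.0496] 0.8969405421132342 0.04445169484612954
down hit=False t=21.2 pos [0.4362 0.0852 0.0035] jig [-0.0949  0.3278] F [-0.9  0.1 -0.3] op 0.996 rot [-90.1  -0.   95.5]
grip t=21.9 pos [0.4357 0.085  0.0031] jig [-0.0954  0.3276] F [-0.4 -0.4  0.8] op 0.620 rot [-90.    0.   95.5]
up t=22.5 pos [0.4348 0.0846 0.1091] jig [-0.0963  0.3273] F [ 0.2 -0.3 -1. ] op 0.614 rot [-89.9   0.   95.5]
```

View pics/s4.png

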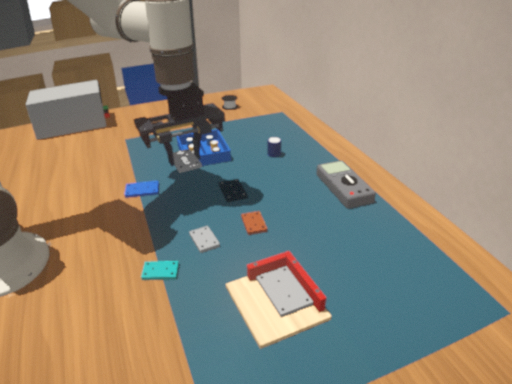

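The large plate is in its nominal place, at (-31.0, -49.6) mm in the jig frame. The medium plate is held at 0.614 open, which is 53.5 mm.

```bash
python3 - <<'E'
from place import *
place(.054,.084,.020,x=-.056)
pushx(.054,.084,.020,x=-.056)
backx(.020);st()
E
```

```text
near t=24.7 pos [ 0.4972 -0.2936  0.0267] jig [-0.055  -0.0539] F [ 0.6 -0.1 -1.6] op 0.611 rot [-90.1   0.   93.3]
set down False t=25.0 pos [ 0.4964 -0.2939  0.0232] jig [-0.0559 -0.0541] F [ 0.1 -1.1 -0. ] op 0.614 rot [-90.    0.   93.2]
y push True t=25.5 pos [ 0.4956 -0.2804  0.0232] jig [-0.0559 -0.0405] F [-0.2 -3.4 -0.4] op 0.614 rot [-90.    0.1  93.3]
released t=26.3 pos [ 0.4955 -0.2807  0.0232] jig [-0.056  -0.0408] F [0.3 0.8 0.2] op 0.747 rot [-89.9   0.   93.2]
x push True t=30.6 pos [ 0.4852 -0.2819  0.022 ] jig [-0.0663 -0.0415] F [-0.2 -0.2 -0.1] op 0.399 rot [-89.8   0.7   3.2]
 t=31.4 pos [ 0.4756 -0.2824  0.0857] jig [-0.076  -0.0414] F [-0.   0.5 -1.2] op 0.403 rot [-89.8   0.7   3.2]
```

```bash
python3 - <<'E'
from pick import *
env.gripper_to(1.0)
above("small");st()
f=snap("side","s5.png")
cv2.imwrite("pics/s5.png",cv2.resize(f["image"][225:355,205:345],None,fx=4,fy=4,interpolation=cv2.INTER_CUBIC))
w=snap("wrist","w5.png")
x,y,a,_=res["small"];print(proj(w,rect(x,y,a,.044,.068,.01)).round())
E
```

```text
t=33.6 pos [ 0.4279 -0.0825  0.15  ] jig [-0.1125  0.1608] F [ 0.2 -0.2 -0.5] op 0.996 rot [-90.    0.   96.6]
[[273. 152.]
 [232. 152.]
 [233. 212.]
 [272. 212.]]
```

View pics/s5.png

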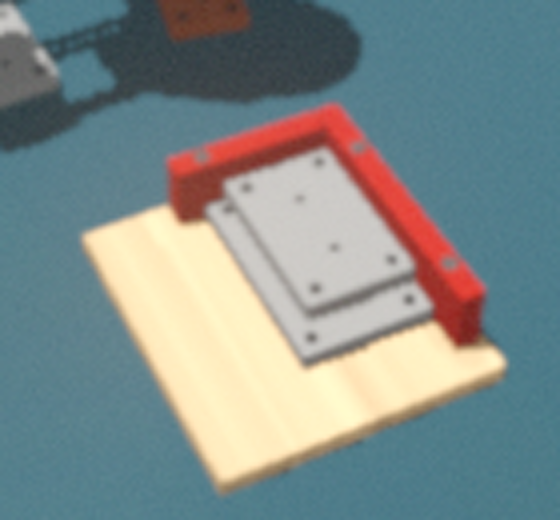

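View pics/w5.png

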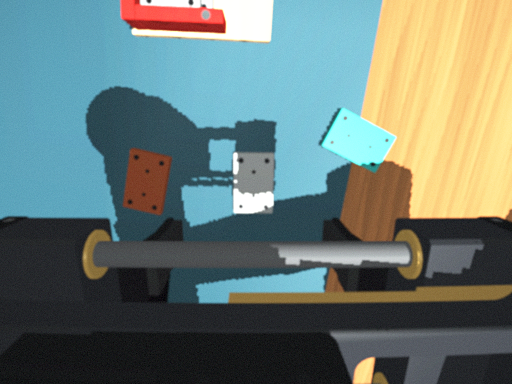

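The medium plate lies on the large one and both are against the fences. The small plate's outline in the wrist view (233,152)–(273,213) matches the prediction. I'll pick it and place it.

```bash
python3 - <<'E'
from pick import *
from place import *
pick("small")
s=env.read_state()
if 0.45<s["opening"]<0.56:
    place(.044,.068,.030,x=-.050)
    pushx(.044,.068,.030,x=-.050,op=.25)
    backx(.030);st()
    env.goto([.45,.1,.25],rot(3.2,1))
    f=snap("side","s6.png");g=env.grab_frame("scene")
    pickle.dump({"side":f,"scene":g},open("F3.pkl","wb"))
    cv2.imwrite("pics/scene6.png",g["image"])
    cv2.imwrite("pics/s6.png",np.hstack([cv2.resize(i["image"][a:a+100,b:b+100],None,fx=4,fy=4,interpolation=cv2.INTER_CUBIC) for i,a,b in((f,245,230),(g,95,110))]))
E
```

```text
down hit=False t=35.1 pos [ 0.4282 -0.0823  0.0035] jig [-0.1121  0.161 ] F [-0.   0.2 -0.2] op 1.002 rot [-90.1  -0.   96.6]
grip t=35.9 pos [ 0.4276 -0.0824  0.003 ] jig [-0.1128  0.1609] F [-0.9 -0.8  0.9] op 0.503 rot [-90.    0.   96.6]
up t=36.6 pos [ 0.4268 -0.0824  0.1092] jig [-0.1136  0.161 ] F [ 0.3  0.8 -1.6] op 0.502 rot [-89.9  -0.   96.6]
near t=38.1 pos [ 0.5026 -0.285   0.0368] jig [-0.0492 -0.0456] F [ 0.  -0.3 -1.5] op 0.498 rot [-90.1   0.   93.3]
set down False t=38.4 pos [ 0.502  -0.2856  0.0332] jig [-0.0499 -0.0461] F [ 0.5 -0.4 -1. ] op 0.496 rot [-90.    0.   93.2]
y push True t=38.9 pos [ 0.5013 -0.2731  0.0332] jig [-0.0498 -0.0335] F [ 0.9 -3.5 -0.7] op 0.495 rot [-90.    0.2  93.3]
released t=39.7 pos [ 0.5011 -0.2733  0.0332] jig [-0.05   -0.0338] F [-0.  -0.7  0.5] op 0.632 rot [-89.9   0.   93.2]
x push True t=44.0 pos [ 0.4948 -0.2734  0.032 ] jig [-0.0564 -0.0336] F [-0.4  0.4  0.3] op 0.251 rot [-89.8   0.7   3.2]
 t=44.8 pos [ 0.4851 -0.274   0.0957] jig [-0.0661 -0.0335] F [ 0.2 -0.1 -0.6] op 0.248 rot [-89.8   0.7   3.2]
```

View pics/s6.png

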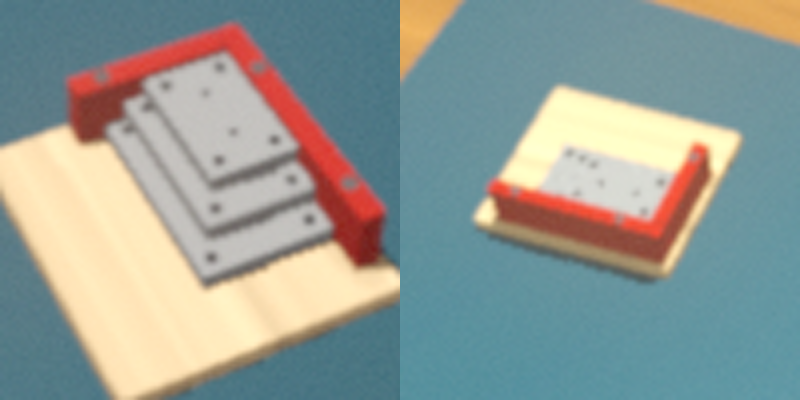

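View pics/scene6.png

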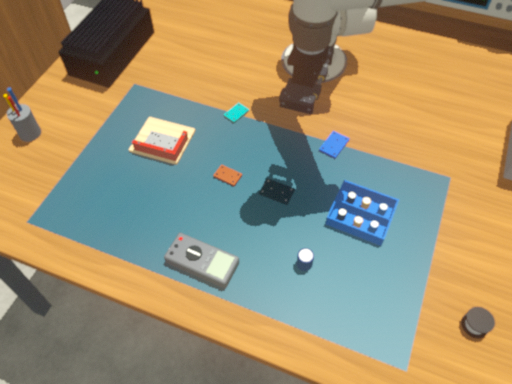

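```bash
python3 - <<'E'
from r import *
# wrist camera sits ~0.066 m ahead of TCP; hover so that it looks at the stack
env.goto(J(-.035,-.13,.16),rot(3.2,0)) if env.inverse_kinematics(J(-.035,-.13,.16),rot(3.2,0)) is not None else None
w=env.grab_frame("wrist");print(w["position"],injig(w["position"]),env.read_state()["clock"])
F=pickle.load(open("F3.pkl","rb"));F["wrist"]=w
for n,(a,b,h,wd,sc) in dict(side=(235,215,130,140,4),wrist=(0,0,384,512,1.5)).items():
    f=F[n];S=4
    im=cv2.resize(f["image"],None,fx=S,fy=S,interpolation=cv2.INTER_CUBIC)
    for wi,l,z in((.064,.1,.02),(.054,.084,.03),(.044,.068,.04)):
        c=J(-wi/2,-l/2,0);cv2.polylines(im,[((proj(f,rect(c[0],c[1],JA,wi,l,z))+.5)*S).astype(np.int32).reshape(-1,1,2)],True,(0,255,0),1)
    for P in ([J(0,-.12,.044),J(0,0,.044),J(-.077,0,.044)],):
        cv2.polylines(im,[((proj(f,np.array(P))+.5)*S).astype(np.int32).reshape(-1,1,2)],False,(255,0,0),1)
    im=im[a*S:(a+h)*S,b*S:(b+wd)*S]
    cv2.imwrite(f"pics/ov_{n}.png",cv2.resize(im,(int(wd*sc),int(h*sc)),interpolation=cv2.INTER_AREA))
E
```

```text
[ 0.51796915 -0.29752681  0.32233943] [-0.03454221 -0.05889961] 48.3167
```

View pics/ov_side.png

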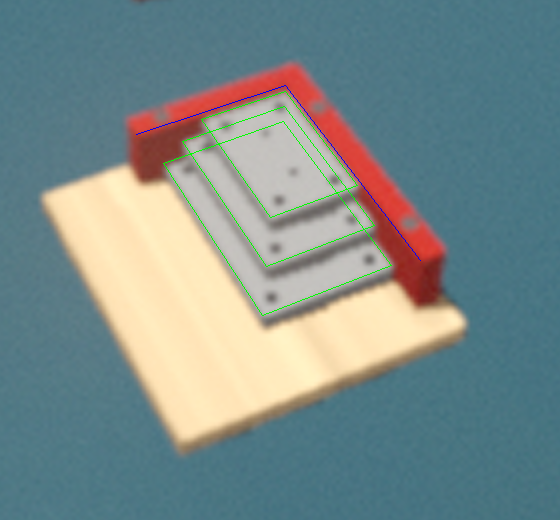

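View pics/ov_wrist.png

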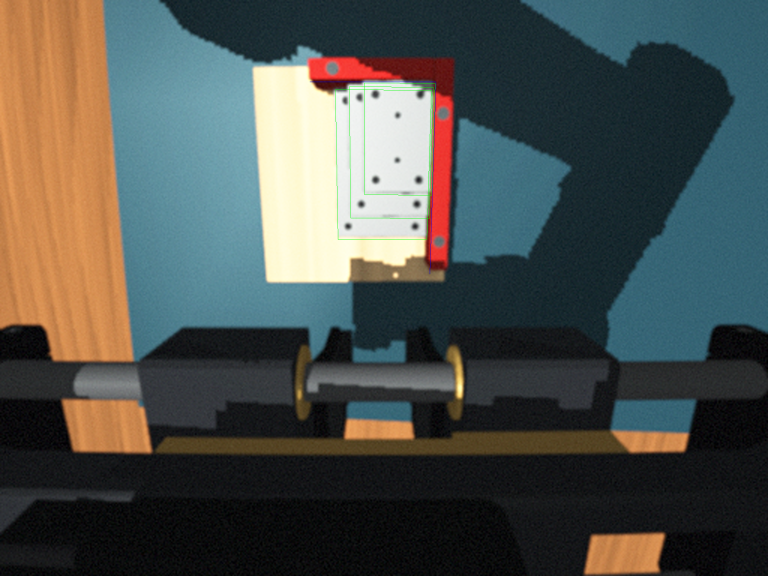

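All three plates match their nominal flush outlines to about 1–2 px in both views. Nothing else in the scene view has shifted visibly, so I'm handing in.

```bash
python3 - <<'E'
from workcell import env
print(env.close_job(), env.read_state()["clock"])
E
```

```text
the job is handed in; nothing more can be done
the job is handed in; nothing more can be done
```

I stacked the large, medium and small aluminium plates in the jig, in that order, and handed the job in after about 48 s. For each plate I gripped it across its short side and slid it against the short fence. I then released it and pushed it against the long fence with two fingertips.

**Last checks:**
- **Plate positions:** in the side and wrist views, the outlines of all three plates match the flush positions to about 1–2 px (roughly 1–2 mm). A fit of the large plate alone, made before the others went on, put it at (-31.0, -49.6) mm against a target of (-32, -50) mm. Its angle was off by 0.9°.
- **Other items:** the black and copper plates, the tray, the capacitor, the meter and the look-alikes show no visible shift in the last scene picture. I checked this by eye only and did not measure it.

**What disagreed:**
- **Finger width:** the long-fence pushes stopped about 2.5 mm earlier than I expected from the 19 mm pad width. The plates look flush in the pictures, so I took the fingers to be about 24 mm wide.
- **Camera readings:** the two fixed cameras differed by up to 6 mm in y on the plates' starting positions. The wrist-camera outlines agreed with the combined fit, and all three grasps held.
- **Jig angle:** a fit on the red fences alone was poor, so I used the fit of the whole jig, which gave 3.2°.

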